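# Unload the dead-weight tester into its weight case

### The arm

A 6-joint arm with a two-finger parallel gripper is mounted at the origin on the work surface. World frame = base frame: x ahead of the robot, y to its left, z up, the work surface at z = 0. Lengths are in mm, angles in degrees, forces in N, time in s.
With the tool pointing down it reaches from about 250 to 725 mm from the base axis. Payload 4 kg.
Tool frame: the origin (TCP) lies at the very end of the fingers, on their centre line; the grasp point (between the pads) lies 19 mm behind it (arm.grip_depth is the distance from the TCP to the grasp point, in mm); z points along the fingers, y is the line along which they close (so a half turn about z gives the same grasp; the last joint's range is limited). The gripper opens to 85 mm and grips with 20 to 120 N. Pads are 22 mm wide; open, the fingers measure 114 mm over their backs; the gripper's body (76 mm by 85 mm) begins 54 mm behind the grasp point. The pads swing forward as they close: fully open they stand 13 mm farther back than shut.
Start: joints at [68.411, 13.785, 0.286, 76.501, 0, 90], TCP at [183.972, 464.924, 231.306] pointing down, gripper open.
Joint ranges: [-155.79, 155.79], [-60.16, 107.12], [-62.33, 73.08], [-114, 123.19], [-81.49, 82.49], [-180, 180]. Speed limits (degrees/s): [159.86, 159.86, 180, 180, 180, 180].

### API

Orientations are given as [roll, pitch, yaw] about the fixed x, y, z axes, in that order (R = Rz(yaw) Ry(pitch) Rx(roll)).
In Python, from station import arm, eyes, job gives the robot as it stands.
- The arm moves only by the tool send_rows, never from a script. Its argument "targets" is one flat list of numbers, 4 for each row, row after row: the shift along the world's x, y, z in m, then the turn about the world's z in rad. In form: [tx, ty, tz, twist, tx, ty, tz, twist, ...]. A call has 1 to 12 rows; each row is the pose to reach, as a shift and turn from the pose commanded when the call began; what a row does not reach only later rows make up. A row lasts 1/10 s, in which the tool goes at most 50 mm and 8.59 degrees, less where a joint would pass 70% of its speed; a pose out of reach is approached as far as the arm can. A call with a gripper value outside its range is refused whole. "hand" is the closure, from -1 (fully open) to 1 (shut), so that 0 is half open, set as the call begins (left out, the last holds). The fingers move at their own pace and stop on an object; the grip force is fixed at half the most. Time passes only in rows, so rows that repeat a pose let the fingers close. It gives the time, the measured TCP pose, the force, the opening and the grip force at its end, in the units of the state.
- arm.get_state(): the state, without advancing time (a new reading comes with each control period).
- eyes.read_camera(name): name is "scene" or "top"; returns a dict with "pixels" (384x512x3 uint8, red, green, blue), "intrinsics" (3x3 intrinsics, pixels), "extrinsics" (4x4, takes a point from camera to world coordinates). Camera axes: x right, y up, looking along -z (the intrinsics and any distortion apply to the point x, -y, -z); pixel columns grow to the right and rows downward; lengths in mm; the calibration is good to about 2 mm. A picture is of the moment at which its call begins. There is no depth.
- job.finish_job(): hands the job in; it is judged then, once.
The state is a dict: "time": time; "joint_positions": joint angles; "joint_vel": joint speeds; "joint_efforts": joint torques, N m; "position": TCP position; "orientation": TCP orientation; "ft_force": force on the tool from outside, world axes, zero at the start; "torque": the same for the moment, N m; "gripper_width": finger opening in mm; "grasp_force": force on a finger pad.
Only numpy, scipy, OpenCV 4.12 (cv2) and the standard library are available. Lean on these libraries where they do the work, as an engineer would, in place of code of your own. Each camera call takes 0.05 s, during which the arm holds its last target. There are 200 camera calls.

### The job

The pressure calibration is finished: take the four weights off the two columns of the dead-weight tester and put each one away in the case, sitting flat and spigot-up in the foam pocket of its own colour and size. They are precision weights, so set them down rather than drop them, and leave the spanner and the oil bottle where they are.

Things in the scene. Friction and masses are not known exactly. Their poses are not given: they have to be found in the camera images.
- weight_green_mid (a point): weight: disc 44 mm wide, 22 thick, green ring on its top edge, on top a spigot 26 wide, 16 high (with green dot) to grip it by. Recess below (31 wide, 17.5 deep) fits loosely over the spigot beneath: lift 20 mm straight up. About 0.23 kg. Starts on the yellow weight, its top 200 mm above the bench. Point: on the axis, half-way up: 19 above underside, 3 below disc face
- weight_yellow_mid (a point): weight: disc 60 mm wide, 22 thick, yellow ring on its top edge, on top a spigot 26 wide, 16 high (with yellow dot) to grip it by. Recess below (31 wide, 17.5 deep) fits loosely over the spigot beneath: lift 20 mm straight up. About 0.44 kg. Starts under the green weight, on the red or blue one. Point: on the axis, half-way up: 19 above underside, 3 below disc face
- weight_red_mid (a point): weight: disc 80 mm wide, 22 thick, red ring on its top edge, on top a spigot 26 wide, 16 high (with red dot) to grip it by. Recess below (31 wide, 17.5 deep) fits loosely over the spigot beneath: lift 20 mm straight up. About 0.8 kg. Starts on one of two tester carriers 118 mm up (blue on the other), alone or under yellow and green. Point: on the axis, half-way up: 19 above underside, 3 below disc face
- weight_blue_mid (a point): weight: disc 80 mm wide, 22 thick, blue ring on its top edge, on top a spigot 26 wide, 16 high (with blue dot) to grip it by. Recess below (31 wide, 17.5 deep) fits loosely over the spigot beneath: lift 20 mm straight up. About 0.8 kg. Starts on one of two tester carriers 118 mm up (red on the other), alone or under yellow and green. Point: on the axis, half-way up: 19 above underside, 3 below disc face
- nest_green: fixed square black foam block, 110 x 110 x 30 mm, with a round pocket 60 mm wide, 10 deep in its middle, green floor and mouth ring: home of the green weight. One of four in a grey open case (236 mm square, 35 high). Origin: centre of its underside, 6 mm above the bench; pocket floor 20, block top 30 mm above it; z up
- nest_yellow: fixed square black foam block, 110 x 110 x 30 mm, with a round pocket 76 mm wide, 10 deep in its middle, yellow floor and mouth ring: home of the yellow weight. One of four in a grey open case (236 mm square, 35 high). Origin: centre of its underside, 6 mm above the bench; pocket floor 20, block top 30 mm above it; z up
- nest_red: fixed square black foam block, 110 x 110 x 30 mm, with a round pocket 96 mm wide, 10 deep in its middle, red floor and mouth ring: home of the red weight. One of four in a grey open case (236 mm square, 35 high). Origin: centre of its underside, 6 mm above the bench; pocket floor 20, block top 30 mm above it; z up
- nest_blue: fixed square black foam block, 110 x 110 x 30 mm, with a round pocket 96 mm wide, 10 deep in its middle, blue floor and mouth ring: home of the blue weight. One of four in a grey open case (236 mm square, 35 high). Origin: centre of its underside, 6 mm above the bench; pocket floor 20, block top 30 mm above it; z up
- wrench: a loose steel spanner, 160 mm long, lying on the bench between the tester and the case: not part of the job, to be left alone. Origin: underside, middle of its length; x along it.
- oil: a loose small white oil bottle with yellow label and red cap, 42 mm across, 100 mm high, standing on the bench beyond the work: not part of the job, to be left alone. Origin: centre of its underside; z up.
Mind the look-alikes: they are no part of the job. Leave any black or pink look-alike of the part that bears weight_green_mid alone.

How it is judged (in metres and radians):
At the end, for the whole second after the job is handed in: each of the four weights is in the pocket of its own colour: centre within 12 mm of the pocket's centre, resting on the pocket floor (within 3 mm of height), upright within 0.08 rad, released and at rest (below 0.02 m/s) (horizontal distance between weight_green_mid and nest_green below 0.012 m and z of weight_green_mid in the frame of nest_green between 0.036 and 0.042 m and angle between each of weight_green_mid, weight_yellow_mid, weight_red_mid, weight_blue_mid's own z axis and vertical below 0.08 rad and linear speed of each of weight_green, weight_yellow, weight_red, weight_blue below 0.02 m/s and horizontal distance between weight_yellow_mid and nest_yellow below 0.012 m and z of weight_yellow_mid in the frame of nest_yellow between 0.036 and 0.042 m and horizontal distance between weight_red_mid and nest_red below 0.012 m and z of weight_red_mid in the frame of nest_red between 0.036 and 0.042 m and horizontal distance between weight_blue_mid and nest_blue below 0.012 m and z of weight_blue_mid in the frame of nest_blue between 0.036 and 0.042 m); the robot touches nothing.
It fails at once if a weight is dropped (falling at more than 0.6 m/s, about 18 mm of fall, with no finger on it) ((linear speed of weight_green above 0.6 m/s and contact force between the fingers and weight_green below 0.2 N) or (linear speed of weight_yellow above 0.6 m/s and contact force between the fingers and weight_yellow below 0.2 N) or (linear speed of weight_red above 0.6 m/s and contact force between the fingers and weight_red below 0.2 N) or (linear speed of weight_blue above 0.6 m/s and contact force between the fingers and weight_blue below 0.2 N)).
It fails at once if the spanner is shifted by more than 30 mm (distance of wrench from where it was at the start of the episode above 0.03 m).
It fails at once if the oil bottle is shifted by more than 30 mm (distance of oil from where it was at the start of the episode above 0.03 m).
It also fails if it takes over 118 s, if anything falls off the work surface, if the arm or the gripper's body presses on something with over 40 N, if the wrist force passes 120 N, or if a joint passes its speed limit or range.

## Working session

There is one attempt and no reset: what is moved stays moved. The work goes in short steps, Python scripts to look and compute and a tool call to move; the robot and the scene stay as the last step left them, time stands still between calls to the robot, and variables do not carry over. Pictures are saved under pics/ and viewed, at most 14 in all, crops included, and the job is handed in when it is done.

Besides the shell and the picture viewer there is one more tool, called after "Emit:" by a JSON object that holds its "fn" and its "kwargs", one argument or row to a line. send_rows: Moves the arm, as the interface text tells. Its arguments: {"type":"object","properties":{"targets":{"type":"array","items":{"type":"number"}},"hand":{"type":"number"}},"required":["targets"]}

```bash
mkdir -p pics; cat > h.py <<'E'
import cv2, numpy as np
from station import arm, eyes, job
def cam(n):
    c=eyes.read_camera(n); return c['pixels'],np.array(c['intrinsics']),np.array(c['extrinsics']),c
def ray(K,E,u,v):
    d=np.linalg.inv(K)@np.array([u,v,1.]); d=np.array([d[0],-d[1],-d[2]]); return E[:3,3],E[:3,:3]@d
def onz(K,E,u,v,z):
    o,d=ray(K,E,u,v); return o+d*(z-o[2])/d[2]
def save(n,p): cv2.imwrite('pics/'+n+'.png',cv2.cvtColor(p,cv2.COLOR_RGB2BGR))
E
python3 - <<'E'
from h import *
for n in('scene','top'):
    p,K,E,c=cam(n); save(n+'0',p); np.savez(n+'0',p=p,K=K,E=E); print(n,K.round(1).tolist(),E.round(3).tolist(),[k for k in c])
print(arm.get_state())
E
```

```text
scene [[382.7, 0.0, 257.7], [0.0, 382.7, 195.6], [0.0, 0.0, 1.0]] [[-0.715, -0.39, 0.581, 1066.294], [0.7, -0.387, 0.601, 543.112], [-0.01, 0.836, 0.549, 607.776], [0.0, 0.0, 0.0, 1.0]] ['pixels', 'intrinsics', 'extrinsics']
top [[485.3, 0.0, 250.1], [0.0, 485.3, 192.9], [0.0, 0.0, 1.0]] [[-0.026, 0.983, -0.181, 362.846], [-1.0, -0.023, 0.017, -2.396], [0.012, 0.182, 0.983, 1211.937], [0.0, 0.0, 0.0, 1.0]] ['pixels', 'intrinsics', 'extrinsics']
{'time': 0.1, 'joint_positions': array([ 6.84102928e+01,  1.38281247e+01,  2.22398358e-01,  7.65001035e+01,
       -7.11714177e-04,  9.00000914e+01]), 'joint_vel': array([-0.05903951, -0.05454939,  0.11172239, -0.0413262 , -0.08151614,
        0.0119042 ]), 'joint_efforts': array([-1.35160753e-04, -3.73137224e+01,  2.53010505e+01,  1.08464988e-02,
       -7.21263041e-05, -9.10317368e-06]), 'position': array([183.78131568, 464.41210745, 230.50626962]), 'orientation': array([-1.79894170e+02,  7.11881734e-04,  1.58410203e+02]), 'ft_force': array([-0.45733151, -0.26068601, -0.09875768]), 'torque': array([ 0.04447761, -0.01789017,  0.06151858]), 'grasp_force': 0.0, 'gripper_width': 85.61185837852491}
```

View pics/scene0.png

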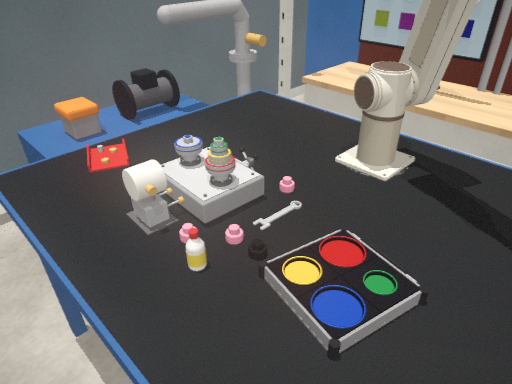

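View pics/top0.png

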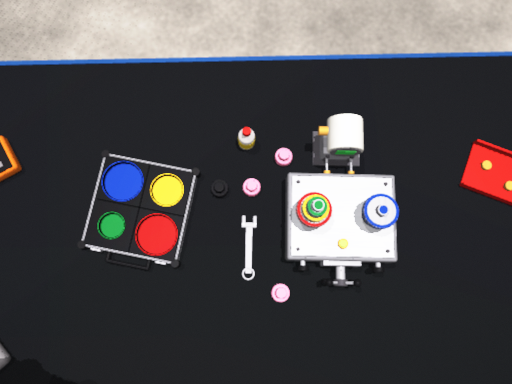

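The two views show the stack green/yellow/red on one column (top view 315,208), with blue alone on the other (380,211). In the top view the pockets are blue (123,182), yellow (167,190), green (111,226) and red (157,235). The spanner is at (249,247) and the bottle at (246,138).

```bash
cat > m.py <<'E'
from h import *
H={'red':[(0,6),(174,180)],'yellow':[(22,33)],'green':[(50,85)],'blue':[(108,125)]}
def blobs(p,c,amin=4,s=110,v=60):
    hsv=cv2.cvtColor(p,cv2.COLOR_RGB2HSV); m=np.zeros(p.shape[:2],np.uint8)
    for a,b in H[c]: m|=cv2.inRange(hsv,(a,s,v),(b,255,255))
    n,l,st,ce=cv2.connectedComponentsWithStats(m,connectivity=8)
    return [(st[i],ce[i],l==i) for i in range(1,n) if st[i][4]>=amin]
E
python3 - <<'E'
from m import *
for n in('top','scene'):
    z=np.load(n+'0.npz');p,K,E=z['p'],z['K'],z['E']
    for c in H:
        for st,ce,m in blobs(p,c,8):
            if n=='top' and not(80<ce[0]<410 and 150<ce[1]<270): continue
            if n=='scene' and not(160<ce[0]<430 and 130<ce[1]<340): continue
            pts=cv2.findNonZero(m.astype(np.uint8)); hull=cv2.convexHull(pts)
            el=cv2.fitEllipse(hull) if len(hull)>=5 else None
            u,v=el[0] if el else ce
            print(n,c,st.tolist(),ce.round(1),el and [np.round(e,1).tolist() for e in el],[ (h,onz(K,E,u,v,h)[:2].round(1).tolist()) for h in (36,140,156,162,184,200)])
    if n=='top': cv2.imwrite('pics/c0.png',cv2.resize(cv2.cvtColor(p[165:270,275:410],cv2.COLOR_RGB2BGR),None,fx=5,fy=5,interpolation=cv2.INTER_NEAREST))
E
```

```text
top red [297, 193, 35, 34, 239] [311. 212.] [[313.6, 209.3], [34.2, 34.6], 94.4] [(36, [534.9, -177.4]), (140, [519.6, -162.0]), (156, [517.3, -159.6]), (162, [516.4, -158.7]), (184, [513.2, -155.4]), (200, [510.9, -153.0])]
top red [134, 213, 44, 44, 1505] [155.9 234.1] [[155.8, 234.1], [42.9, 44.4], 47.8] [(36, [483.5, 208.1]), (140, [472.8, 189.5]), (156, [471.2, 186.6]), (162, [470.6, 185.6]), (184, [468.3, 181.6]), (200, [466.7, 178.8])]
top yellow [150, 173, 34, 34, 885] [166.7 189.8] [[166.3, 189.6], [33.5, 34.6], 60.5] [(36, [592.7, 183.3]), (140, [572.4, 166.9]), (156, [569.2, 164.4]), (162, [568.1, 163.4]), (184, [563.8, 160.0]), (200, [560.6, 157.4])]
top yellow [302, 194, 28, 28, 226] [314.2 209. ] [[315.3, 207.5], [26.7, 26.9], 171.3] [(36, [539.2, -181.8]), (140, [523.6, -165.9]), (156, [521.2, -163.5]), (162, [520.3, -162.6]), (184, [517.0, -159.2]), (200, [514.6, -156.8])]
top yellow [338, 240, 9, 9, 21] [341.2 244.7] [[341.9, 243.8], [6.6, 9.4], 132.8] [(36, [448.7, -241.8]), (140, [441.1, -220.6]), (156, [439.9, -217.4]), (162, [439.5, -216.1]), (184, [437.9, -211.7
[... 4061 characters left out ...]
200, [567.0, -230.5])]
scene blue [174, 137, 9, 9, 20] [176.8 140.6] [[179.3, 141.0], [7.4, 11.0], 64.1] [(36, [410.8, -525.8]), (140, [530.1, -331.4]), (156, [548.4, -301.5]), (162, [555.3, -290.3]), (184, [580.5, -249.2]), (200, [598.8, -219.2])]
scene blue [193, 136, 9, 9, 19] [198.5 139.1] [[194.8, 140.2], [8.7, 12.8], 92.2] [(36, [368.8, -492.4]), (140, [495.7, -304.0]), (156, [515.2, -275.0]), (162, [522.5, -264.2]), (184, [549.3, -224.3]), (200, [568.9, -195.4])]
scene blue [310, 285, 57, 44, 1790] [337.8 307.4] [[337.9, 306.2], [42.8, 57.2], 106.2] [(36, [620.2, 295.8]), (140, [701.4, 340.8]), (156, [713.8, 347.7]), (162, [718.5, 350.3]), (184, [735.7, 359.8]), (200, [748.2, 366.7])]
```

View pics/c0.png

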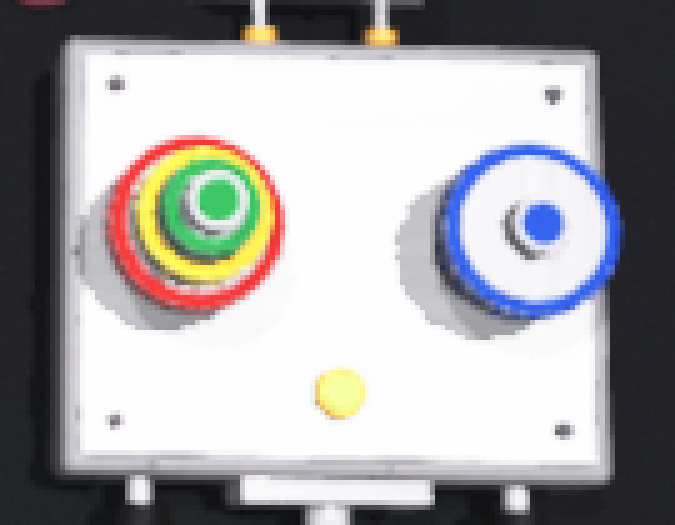

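Emit:
{"fn": "send_rows", "kwargs": {
  "targets": [0.168,-0.314,0,0,0.168,-0.314,0,0,0.168,-0.314,0,0,0.168,-0.314,0,0,0.168,-0.314,0,0,0.168,-0.314,0,0,0.168,-0.314,0,0,0.168,-0.314,0,0,0.168,-0.314,0,0,0.168,-0.314,0,0],
  "hand": 0
}}

```text
time: 1.1
position: [351.5, 151.4, 231.1]
orientation: [-180.0, -0.1, 158.4]
ft_force: [0.5, -0.2, -0.7]
gripper_width: 42.5
grasp_force: 0.0
```

```bash
python3 -c "
from h import *
s=arm.get_state();print(s)"
```

```text
{'time': 1.1, 'joint_positions': array([ 2.32762356e+01,  4.66110349e-01, -1.52026133e+01,  7.43710681e+01,
        3.23796486e-02,  4.48490245e+01]), 'joint_vel': array([ 1.92264489, -0.05354118,  0.06265919,  0.016976  , -0.12643289,
       -0.1585786 ]), 'joint_efforts': array([-7.98175894e-01, -2.54907864e+01,  2.50408387e+01,  4.32521309e-03,
       -4.12655692e-02, -1.13337563e-03]), 'position': array([351.52819481, 151.40585848, 231.07922298]), 'orientation': array([-1.79994893e+02, -5.10465466e-02,  1.58427198e+02]), 'ft_force': array([ 0.46669593, -0.18644083, -0.67833328]), 'torque': array([-0.00743116, -0.02725357,  0.03985292]), 'grasp_force': 0.0, 'gripper_width': 42.54389578153834}
```

Emit:
{"fn": "send_rows", "kwargs": {
  "targets": [0.1685,-0.314,0,0,0.1685,-0.314,0,0,0.1685,-0.314,0,0,0.1685,-0.314,0,0,0.1685,-0.314,0,0,0.1685,-0.314,0,0,0.1685,-0.314,0,0,0.1685,-0.314,0,0,0.1685,-0.314,0,0,0.1685,-0.314,0,0,0.1685,-0.314,0,0]
}}

```text
time: 2.2
position: [520.2, -160.7, 231.5]
orientation: [180.0, -0.0, 158.6]
ft_force: [-0.0, 0.5, -0.1]
gripper_width: 42.9
grasp_force: 0.0
```

```bash
python3 - <<'E'
from h import *
for n in('scene',):
    p,K,E,c=cam(n); save(n+'1',cv2.resize(p[90:230,140:300],None,fx=4,fy=4))
E
```

```text
(no output)
```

View pics/scene1.png

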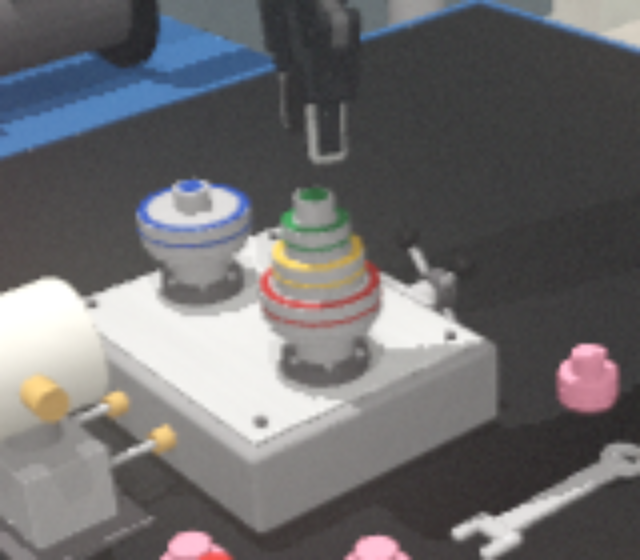

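Crop: the fingers stand right over the green spigot (crop 315,200), with the opening straddling it. Descending.

Emit:
{"fn": "send_rows", "kwargs": {
  "targets": [0,0,-0.01,0,0,0,-0.02,0,0,0,-0.03,0,0,0,-0.038,0,0,0,-0.042,0,0,0,-0.045,0,0,0,-0.045,0,0,0,-0.045,0]
}}

```text
time: 3.05
position: [520.7, -163.2, 186.5]
orientation: [180.0, 0.0, 158.4]
ft_force: [0.3, -1.1, 1.0]
gripper_width: 42.7
grasp_force: 0.0
```

Emit:
{"fn": "send_rows", "kwargs": {
  "targets": [0,0,0,0,0,0,0,0,0,0,0,0,0,0,0,0,0,0,0,0,0,0,0,0,0,0,0,0,0,0,0,0],
  "hand": 1
}}

```text
time: 3.85
position: [521.0, -163.2, 187.1]
orientation: [180.0, 0.1, 158.4]
ft_force: [-1.0, 0.7, 5.7]
gripper_width: 23.2
grasp_force: 59.0
```

Emit:
{"fn": "send_rows", "kwargs": {
  "targets": [0,0,0.004,0,0,0,0.01,0,0,0,0.02,0,0,0,0.03,0,0,0,0.04,0,0,0,0.045,0,0,0,0.045,0,0,0,0.045,0]
}}

```text
time: 4.65
position: [520.4, -163.1, 231.3]
orientation: [-180.0, -0.0, 158.4]
ft_force: [0.2, 0.8, -3.1]
gripper_width: 23.2
grasp_force: 59.1
```

```bash
python3 - <<'E'
from h import *
for n in('scene',):
    p,K,E,c=cam(n); save(n+'2',cv2.resize(p[90:230,140:300],None,fx=4,fy=4))
E
```

```text
(no output)
```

View pics/scene2.png

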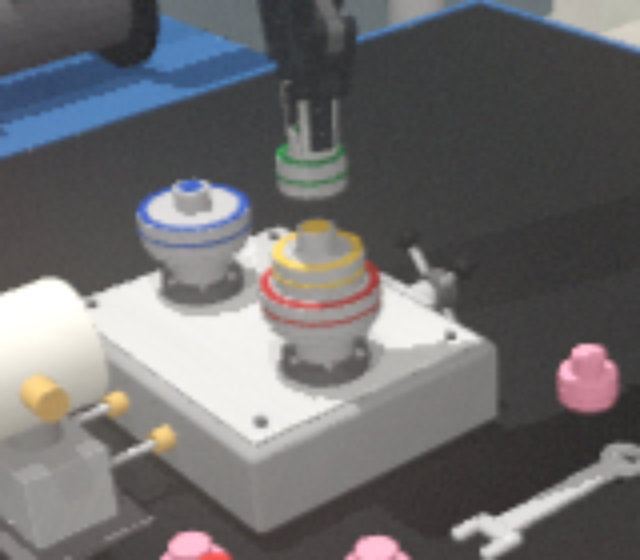

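Green is lifted level and yellow stays put. Carrying it to the green pocket.

Emit:
{"fn": "send_rows", "kwargs": {
  "targets": [0,0.01,0,0,-0.001,0.03,0,0,-0.0015,0.06,0,0,-0.0025,0.1,0,0,-0.0035,0.145,0,0,-0.0045,0.19,0,0,-0.0055,0.235,0,0,-0.0065,0.28,0,0,-0.0075,0.325,0,0,-0.009,0.37,0,0,-0.01,0.41,0,0,-0.011,0.44,0,0]
}}

```text
time: 5.9
position: [508.2, 280.1, 230.7]
orientation: [-180.0, -0.1, 158.6]
ft_force: [-0.5, -1.1, -2.2]
gripper_width: 23.3
grasp_force: 59.2
```

Emit:
{"fn": "send_rows", "kwargs": {
  "targets": [0,0.021,0,0,-0.0005,0.033,-0.01,0,-0.0005,0.039,-0.03,0,-0.0005,0.041,-0.06,0,-0.0005,0.041,-0.09,0,-0.0005,0.041,-0.12,0,-0.0005,0.041,-0.14,0,-0.0005,0.041,-0.155,0,-0.0005,0.041,-0.16,0,-0.0005,0.041,-0.16,0,-0.0005,0.041,-0.16,0,-0.0005,0.041,-0.16,0]
}}

```text
time: 7.1
position: [509.8, 318.3, 72.5]
orientation: [179.9, 0.1, 158.4]
ft_force: [-0.4, 0.2, -2.7]
gripper_width: 23.4
grasp_force: 59.3
```

```bash
python3 - <<'E'
from h import *
print(arm.get_state()['position'])
a=[cv2.resize(cam(n)[0][y:y+120,x:x+160],(480,360)) for n,y,x in(('scene',220,250),('top',150,70))]
save('g3',cv2.resize(np.hstack(a),(800,300)))
E
```

```text
[509.75682022 318.33757046  72.54373066]
```

View pics/g3.png

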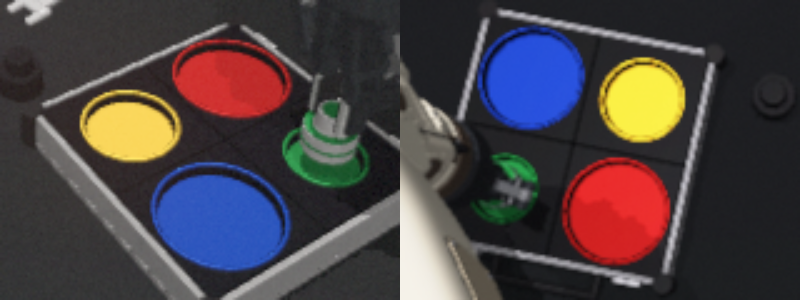

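The green weight hangs centred over its pocket (about 330,150 in the left half), and the other pockets are empty. Lowering gently.

Emit:
{"fn": "send_rows", "kwargs": {
  "targets": [0,0,-0.005,0,0,0,-0.01,0,0,0,-0.015,0,0,0,-0.018,0,0,0,-0.02,0,0,0,-0.021,0,0,0,-0.021,0,0,0,-0.021,0]
}}

```text
time: 8.0
position: [508.6, 317.7, 51.2]
orientation: [-180.0, -0.0, 158.4]
ft_force: [-3.6, -2.4, 6.1]
gripper_width: 23.3
grasp_force: 59.9
```

Emit:
{"fn": "send_rows", "kwargs": {
  "targets": [0,0,-0.001,0,0,0,-0.001,0,0,0,-0.001,0]
}}

```text
time: 8.3
position: [508.6, 317.7, 51.1]
orientation: [180.0, 0.0, 158.4]
ft_force: [-5.5, -3.8, 9.8]
gripper_width: 23.2
grasp_force: 60.5
```

Emit:
{"fn": "send_rows", "kwargs": {
  "targets": [0,0,0.001,0,0,0,0.001,0]
}}

```text
time: 8.5
position: [509.1, 318.0, 51.2]
orientation: [180.0, 0.0, 158.4]
ft_force: [-4.1, -1.9, 6.8]
gripper_width: 23.4
grasp_force: 60.0
```

Emit:
{"fn": "send_rows", "kwargs": {
  "targets": [0,0,0,0,0,0,0.001,0,0,0,0.001,0,0,0,0.001,0,0,0,0.001,0,0,0,0.01,0,0,0,0.03,0,0,0,0.06,0,0,0,0.1,0,0,0,0.14,0,0,0,0.18,0,0,0,0.18,0],
  "hand": 0
}}

```text
time: 9.7
position: [511.9, 319.7, 238.4]
orientation: [179.4, 0.5, 158.4]
ft_force: [0.2, 0.3, -0.5]
gripper_width: 42.5
grasp_force: 0.0
```

```bash
python3 - <<'E'
from h import *
print(arm.get_state()['position'])
a=[cv2.resize(cam(n)[0][y:y+120,x:x+160],(480,360)) for n,y,x in(('scene',220,250),('top',150,70))]
save('g4',cv2.resize(np.hstack(a),(800,300)))
E
```

```text
[511.91103792 319.74194865 238.4260897 ]
```

View pics/g4.png

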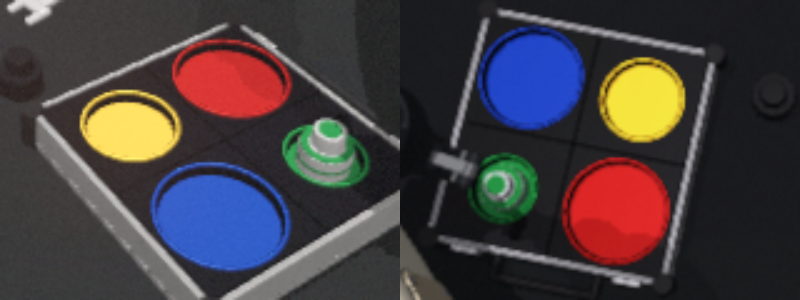

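Green sits flat and centred in its pocket. Going back for yellow.

Emit:
{"fn": "send_rows", "kwargs": {
  "targets": [0.0115,-0.4805,0,0,0.0115,-0.4805,0,0,0.0115,-0.4805,0,0,0.0115,-0.4805,0,0,0.0115,-0.4805,0,0,0.0115,-0.4805,0,0,0.0115,-0.4805,0,0,0.0115,-0.4805,0,0,0.0115,-0.4805,0,0,0.0115,-0.4805,0,0,0.0115,-0.4805,0,0,0.0115,-0.4805,-0.02,0]
}}

```text
time: 11.0
position: [521.1, -163.7, 211.0]
orientation: [180.0, 0.1, 158.3]
ft_force: [0.9, -0.2, -0.5]
gripper_width: 42.5
grasp_force: 0.0
```

Emit:
{"fn": "send_rows", "kwargs": {
  "targets": [0,0,0,0,0,0,0,0,0,0,-0.01,0,0,0,-0.02,0,0,0,-0.03,0,0,0,-0.038,0,0,0,-0.043,0,0,0,-0.046,0,0,0,-0.046,0,0,0,-0.046,0]
}}

```text
time: 12.0
position: [520.7, -162.7, 164.6]
orientation: [180.0, 0.0, 158.4]
ft_force: [0.7, -0.3, -0.7]
gripper_width: 42.9
grasp_force: 0.0
```

Emit:
{"fn": "send_rows", "kwargs": {
  "targets": [0,0,0,0,0,0,0,0,0,0,0,0,0,0,0,0,0,0,0,0,0,0,0,0,0,0,0,0,0,0,0,0],
  "hand": 1
}}

```text
time: 12.8
position: [520.9, -162.6, 165.2]
orientation: [180.0, 0.1, 158.4]
ft_force: [-1.2, 1.5, 5.1]
gripper_width: 23.6
grasp_force: 58.9
```

Emit:
{"fn": "send_rows", "kwargs": {
  "targets": [0,0,0.004,0,0,0,0.01,0,0,0,0.02,0,0,0,0.03,0,0,0,0.04,0,0,0,0.05,0,0,0,0.055,0,0,0,0.055,0,0,0,0.055,0]
}}

```text
time: 13.7
position: [520.4, -162.6, 219.2]
orientation: [-180.0, -0.0, 158.4]
ft_force: [0.1, 0.0, -4.9]
gripper_width: 23.4
grasp_force: 59.1
```

```bash
python3 - <<'E'
from h import *
p,K,E,c=cam('scene'); save('y5',cv2.resize(p[90:230,140:300],None,fx=3,fy=3))
E
```

```text
(no output)
```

View pics/y5.png

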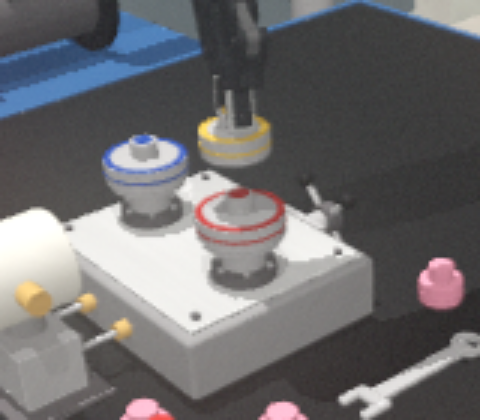

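Yellow is lifted level and red remains on the column.

Emit:
{"fn": "send_rows", "kwargs": {
  "targets": [0.002,0.01,0,0,0.006,0.03,0,0,0.013,0.06,0,0,0.021,0.1,0,0,0.029,0.14,0,0,0.038,0.18,0,0,0.046,0.22,0,0,0.055,0.26,0,0,0.063,0.3,0,0,0.069,0.33,0,0,0.072,0.342,0,0,0.073,0.347,0,0]
}}

```text
time: 14.95
position: [593.0, 186.3, 218.4]
orientation: [-179.9, -0.1, 158.6]
ft_force: [0.7, -0.5, -4.1]
gripper_width: 23.0
grasp_force: 59.5
```

Emit:
{"fn": "send_rows", "kwargs": {
  "targets": [0,0,-0.01,0,0,0,-0.03,0,0,0,-0.06,0,0,0,-0.09,0,0,0,-0.115,0,0,0,-0.13,0,0,0,-0.14,0,0,0,-0.145,0,0,0,-0.15,0,0,0,-0.154,0,0,0,-0.154,0,0,0,-0.154,0]
}}

```text
time: 16.15
position: [593.8, 184.6, 65.9]
orientation: [180.0, 0.0, 158.4]
ft_force: [-0.7, 0.1, -3.4]
gripper_width: 23.3
grasp_force: 59.5
```

Emit:
{"fn": "send_rows", "kwargs": {
  "targets": [0,0,-0.005,0,0,0,-0.009,0,0,0,-0.012,0,0,0,-0.014,0,0,0,-0.0145,0,0,0,-0.0145,0,0,0,-0.0145,0]
}}

```text
time: 16.85
position: [593.4, 184.4, 51.2]
orientation: [180.0, 0.0, 158.4]
ft_force: [-2.3, 0.4, 1.7]
gripper_width: 23.3
grasp_force: 59.9
```

Emit:
{"fn": "send_rows", "kwargs": {
  "targets": [0,0,0,0,0,0,0,0,0,0,0,0,0,0,0,0,0,0,0.001,0,0,0,0.01,0,0,0,0.03,0,0,0,0.06,0,0,0,0.1,0,0,0,0.14,0,0,0,0.14,0,0,0,0.14,0],
  "hand": 0
}}

```text
time: 18.05
position: [594.5, 184.7, 193.1]
orientation: [179.8, 0.2, 158.4]
ft_force: [-0.4, 0.4, -0.9]
gripper_width: 42.8
grasp_force: 0.0
```

```bash
python3 - <<'E'
from m import *
print(arm.get_state()['position'])
p=[cam(n)[0] for n in('scene','top')]
save('y6',cv2.resize(np.hstack([p[0][220:340,250:410],p[1][150:270,70:230]]),(800,300)))
z=np.load('top0.npz');K,E=z['K'],z['E']
for c in('red','yellow'):
  for st,ce,m in blobs(p[1],c,8): 
    if 280<ce[0]<345 and 190<ce[1]<230: print(c,st[4],onz(K,E,*ce,156)[:2],onz(K,E,*cv2.fitEllipse(cv2.convexHull(cv2.findNonZero(m.astype(np.uint8))))[0],140)[:2])
E
```

```text
[594.45129707 184.71497339 193.07084732]
red 281 [ 515.1242725  -157.95101415] [ 519.6937608  -162.15577984]
red 50 [ 520.92609901 -163.63016037] [ 523.3293949  -166.08178614]
```

View pics/y6.png

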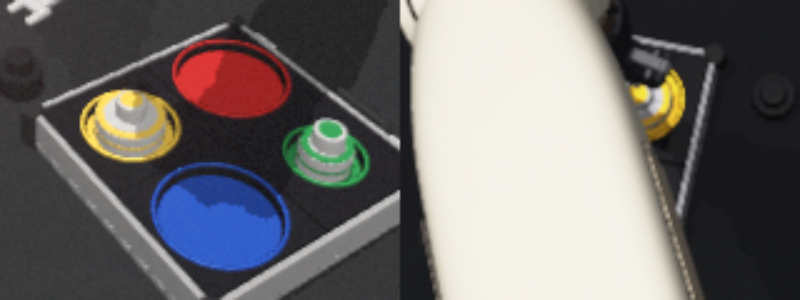

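Yellow is seated centred in its pocket. Next is red.

Emit:
{"fn": "send_rows", "kwargs": {
  "targets": [-0.073,-0.347,0,0,-0.073,-0.347,0,0,-0.073,-0.347,0,0,-0.073,-0.347,0,0,-0.073,-0.347,0,0,-0.073,-0.347,0,0,-0.073,-0.347,0,0,-0.073,-0.347,0,0,-0.073,-0.347,0,0,-0.073,-0.347,0,0,-0.073,-0.347,0,0]
}}

```text
time: 19.25
position: [520.6, -160.9, 190.2]
orientation: [180.0, -0.1, 158.5]
ft_force: [0.0, -0.2, -0.7]
gripper_width: 42.4
grasp_force: 0.0
```

Emit:
{"fn": "send_rows", "kwargs": {
  "targets": [0,0,-0.01,0,0,0,-0.02,0,0,0,-0.03,0,0,0,-0.038,0,0,0,-0.044,0,0,0,-0.048,0,0,0,-0.048,0,0,0,-0.048,0]
}}

```text
time: 20.05
position: [520.6, -162.7, 143.0]
orientation: [180.0, 0.0, 158.4]
ft_force: [0.6, 1.0, -0.1]
gripper_width: 42.4
grasp_force: 0.0
```

Emit:
{"fn": "send_rows", "kwargs": {
  "targets": [0,0,0,0,0,0,0,0,0,0,0,0,0,0,0,0,0,0,0,0,0,0,0,0,0,0,0,0,0,0,0,0],
  "hand": 1
}}

```text
time: 20.85
position: [521.0, -162.4, 143.7]
orientation: [180.0, 0.1, 158.4]
ft_force: [-1.0, 2.1, 5.9]
gripper_width: 23.3
grasp_force: 59.0
```

Emit:
{"fn": "send_rows", "kwargs": {
  "targets": [0,0,0.003,0,0,0,0.008,0,0,0,0.016,0,0,0,0.026,0,0,0,0.038,0,0,0,0.05,0,0,0,0.06,0,0,0,0.064,0,0,0,0.065,0,0,0,0.065,0]
}}

```text
time: 21.85
position: [520.3, -162.5, 207.7]
orientation: [-180.0, -0.0, 158.4]
ft_force: [-0.6, 1.3, -7.8]
gripper_width: 23.2
grasp_force: 59.5
```

```bash
python3 - <<'E'
from h import *
p,K,E,c=cam('scene'); save('r7',cv2.resize(p[90:230,140:300],None,fx=3,fy=3))
E
```

```text
(no output)
```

View pics/r7.png

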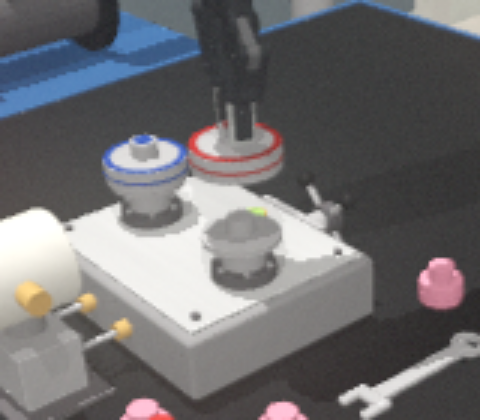

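Red is lifted level and the carrier is empty. Moving to its pocket.

Emit:
{"fn": "send_rows", "kwargs": {
  "targets": [-0.001,0.008,0,0,-0.003,0.025,0,0,-0.005,0.055,0,0,-0.009,0.095,0,0,-0.013,0.135,0,0,-0.017,0.175,0,0,-0.021,0.22,0,0,-0.025,0.265,0,0,-0.029,0.305,0,0,-0.033,0.34,0,0,-0.035,0.36,0,0,-0.036,0.369,0,0]
}}

```text
time: 23.1
position: [482.8, 209.6, 207.6]
orientation: [180.0, -0.1, 158.7]
ft_force: [-0.3, -0.1, -7.3]
gripper_width: 23.1
grasp_force: 59.8
```

Emit:
{"fn": "send_rows", "kwargs": {
  "targets": [0,0.0025,-0.005,0,0,0.0025,-0.02,0,0,0.0025,-0.045,0,0,0.0025,-0.075,0,0,0.0025,-0.1,0,0,0.0025,-0.118,0,0,0.0025,-0.13,0,0,0.0025,-0.136,0,0,0.0025,-0.14,0,0,0.0025,-0.142,0,0,0.0025,-0.142,0,0,0.0025,-0.142,0]
}}

```text
time: 24.3
position: [485.0, 209.2, 66.6]
orientation: [179.9, 0.1, 158.4]
ft_force: [-0.0, 0.0, -7.3]
gripper_width: 22.9
grasp_force: 59.9
```

Emit:
{"fn": "send_rows", "kwargs": {
  "targets": [0,0,-0.005,0,0,0,-0.009,0,0,0,-0.012,0,0,0,-0.014,0,0,0,-0.0145,0,0,0,-0.0145,0,0,0,-0.0145,0]
}}

```text
time: 25.0
position: [484.0, 208.7, 51.8]
orientation: [-180.0, -0.0, 158.4]
ft_force: [-4.9, -2.3, 2.4]
gripper_width: 23.1
grasp_force: 60.7
```

Emit:
{"fn": "send_rows", "kwargs": {
  "targets": [0,0,0,0,0,0,0,0,0,0,0,0,0,0,0,0,0,0,0.001,0,0,0,0.01,0,0,0,0.03,0,0,0,0.06,0,0,0,0.1,0,0,0,0.14,0,0,0,0.14,0,0,0,0.14,0],
  "hand": 0
}}

```text
time: 26.2
position: [485.4, 209.3, 193.2]
orientation: [179.8, 0.2, 158.4]
ft_force: [-0.0, 0.9, -0.6]
gripper_width: 42.6
grasp_force: 0.0
```

Emit:
{"fn": "send_rows", "kwargs": {
  "targets": [0.029,-0.5225,0,0,0.029,-0.5225,0,0,0.029,-0.5225,0,0,0.029,-0.5225,0,0,0.029,-0.5225,0,0,0.029,-0.5225,0,0,0.029,-0.5225,0,0,0.029,-0.5225,0,0,0.029,-0.5225,0,0,0.029,-0.5225,0,0,0.029,-0.5225,0,0,0.029,-0.5225,0,0]
}}

```text
time: 27.4
position: [512.0, -316.7, 188.8]
orientation: [-180.0, -0.2, 158.1]
ft_force: [-0.3, 0.1, -0.3]
gripper_width: 42.6
grasp_force: 0.0
```

```bash
python3 - <<'E'
from h import *
print(arm.get_state()['position'])
p=[cam(n)[0] for n in('scene','top')]
save('r8',cv2.resize(np.hstack([p[0][220:340,250:410],p[0][90:210,130:290],p[1][150:270,70:230]]),(800,200)))
E
```

```text
[ 512.0324953  -316.71951132  188.7784128 ]
```

View pics/r8.png

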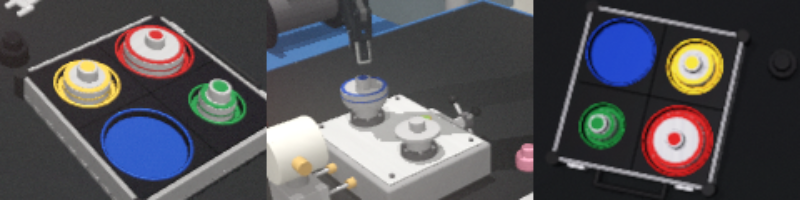

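Three weights are seated centred, and the gripper is above blue. Descending.

Emit:
{"fn": "send_rows", "kwargs": {
  "targets": [0,0,0,0,0,0,0,0,0,0,-0.01,0,0,0,-0.02,0,0,0,-0.03,0,0,0,-0.038,0,0,0,-0.044,0,0,0,-0.048,0,0,0,-0.0485,0,0,0,-0.0485,0]
}}

```text
time: 28.5
position: [513.5, -313.7, 142.9]
orientation: [-180.0, 0.0, 158.4]
ft_force: [0.5, -0.0, 0.4]
gripper_width: 42.7
grasp_force: 0.0
```

Emit:
{"fn": "send_rows", "kwargs": {
  "targets": [0,0,0,0,0,0,0,0,0,0,0,0,0,0,0,0,0,0,0,0,0,0,0,0,0,0,0,0,0,0,0,0],
  "hand": 1
}}

```text
time: 29.3
position: [514.1, -313.2, 143.8]
orientation: [179.9, 0.1, 158.4]
ft_force: [-0.3, 3.6, 5.9]
gripper_width: 23.6
grasp_force: 59.0
```

Emit:
{"fn": "send_rows", "kwargs": {
  "targets": [0,0,0.003,0,0,0,0.008,0,0,0,0.016,0,0,0,0.026,0,0,0,0.038,0,0,0,0.05,0,0,0,0.06,0,0,0,0.064,0,0,0,0.065,0,0,0,0.065,0]
}}

```text
time: 30.3
position: [513.3, -313.5, 207.7]
orientation: [-180.0, -0.0, 158.4]
ft_force: [0.4, 1.2, -8.0]
gripper_width: 23.3
grasp_force: 59.5
```

Emit:
{"fn": "send_rows", "kwargs": {
  "targets": [0.002,0.008,0,0,0.004,0.025,0,0,0.009,0.05,0,0,0.015,0.085,0,0,0.022,0.125,0,0,0.029,0.165,0,0,0.036,0.205,0,0,0.043,0.245,0,0,0.05,0.285,0,0,0.057,0.325,0,0,0.064,0.365,0,0,0.07,0.405,0,0]
}}

```text
time: 31.5
position: [582.5, 94.6, 207.5]
orientation: [180.0, -0.1, 158.5]
ft_force: [0.6, -0.7, -8.0]
gripper_width: 22.9
grasp_force: 59.6
```

Emit:
{"fn": "send_rows", "kwargs": {
  "targets": [0.007,0.04,0,0,0.014,0.08,0,0,0.021,0.12,0,0,0.027,0.155,0,0,0.031,0.18,0,0,0.034,0.195,0,0,0.0355,0.202,0,0,0.0355,0.202,0,0,0.0355,0.202,0,0]
}}

```text
time: 32.4
position: [618.4, 293.0, 207.5]
orientation: [-179.9, -0.0, 158.4]
ft_force: [-0.3, -0.5, -7.2]
gripper_width: 23.3
grasp_force: 59.8
```

Emit:
{"fn": "send_rows", "kwargs": {
  "targets": [0,0,-0.005,0,0,0,-0.02,0,0,0,-0.045,0,0,0,-0.075,0,0,0,-0.1,0,0,0,-0.118,0,0,0,-0.13,0,0,0,-0.136,0,0,0,-0.14,0,0,0,-0.142,0,0,0,-0.142,0,0,0,-0.142,0]
}}

```text
time: 33.6
position: [619.5, 293.7, 66.8]
orientation: [179.9, 0.1, 158.4]
ft_force: [0.6, -0.7, -7.6]
gripper_width: 23.0
grasp_force: 59.8
```

Emit:
{"fn": "send_rows", "kwargs": {
  "targets": [0,0,-0.005,0,0,0,-0.009,0,0,0,-0.012,0,0,0,-0.014,0,0,0,-0.0145,0,0,0,-0.0145,0,0,0,-0.0145,0]
}}

```text
time: 34.3
position: [619.0, 293.4, 51.9]
orientation: [180.0, 0.0, 158.4]
ft_force: [-2.6, -1.5, -1.3]
gripper_width: 23.4
grasp_force: 60.3
```

Blue is on the floor (51.9 mm, the same height as red, with most of its weight off the wrist). One more small press, then release.

Emit:
{"fn": "send_rows", "kwargs": {
  "targets": [0,0,-0.0005,0,0,0,-0.0005,0,0,0,-0.0005,0]
}}

```text
time: 34.6
position: [619.0, 293.4, 51.9]
orientation: [180.0, 0.0, 158.4]
ft_force: [-5.1, -2.7, 2.5]
gripper_width: 23.3
grasp_force: 60.7
```

Emit:
{"fn": "send_rows", "kwargs": {
  "targets": [0,0,0,0,0,0,0,0,0,0,0,0,0,0,0,0,0,0,0.001,0,0,0,0.01,0,0,0,0.03,0,0,0,0.06,0,0,0,0.1,0,0,0,0.14,0,0,0,0.16,0,0,0,0.16,0],
  "hand": 0
}}

```text
time: 35.8
position: [621.1, 294.5, 216.9]
orientation: [179.6, 0.4, 158.4]
ft_force: [0.2, -0.0, -0.0]
gripper_width: 42.7
grasp_force: 0.0
```

Emit:
{"fn": "send_rows", "kwargs": {
  "targets": [-0.1,-0.25,0,0,-0.1,-0.25,0,0,-0.1,-0.25,0,0,-0.1,-0.25,0,0,-0.1,-0.25,0,0,-0.1,-0.25,0,0,-0.1,-0.25,0,0,-0.1,-0.25,0,0,-0.1,-0.25,0,0,-0.1,-0.25,0,0]
}}

```text
time: 36.8
position: [519.3, 44.6, 210.4]
orientation: [180.0, -0.0, 158.5]
ft_force: [0.9, 0.9, -0.2]
gripper_width: 42.8
grasp_force: 0.0
```

```bash
python3 - <<'E'
from h import *
p=[cam(n)[0] for n in('scene','top')]
save('b9',cv2.resize(np.hstack([p[0][220:340,250:410],p[1][150:270,70:230]]),(800,300)))
E
```

```text
(no output)
```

View pics/b9.png

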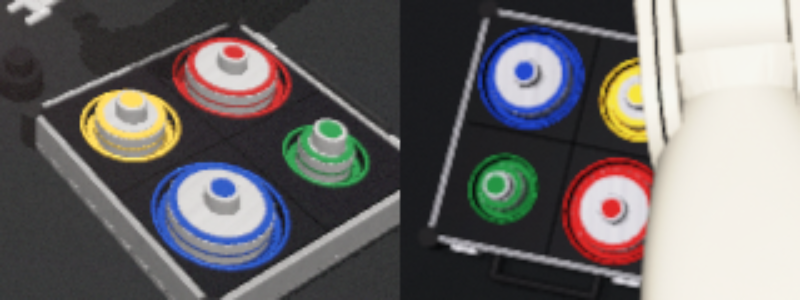

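All four weights sit flat and centred in their own pockets, and the arm is clear.

```bash
python3 -c "
from station import job
print(job.finish_job())"
```

```text
the job is handed in; nothing more can be done
None
```

I put all four weights in their own pockets, sitting flat, spigot-up and centred in the last pictures, left the spanner and the oil bottle alone, and handed the job in at about 37 s; no verdict came back.

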